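# Clamp a patina sample in the ratchet vice

## Task

Lay the green patina sample plate from the front of the turntable flat, centred and lengthways on the steel rest between the jaws of the small ratchet vice. Then push the sliding jaw along its ratchet until its sprung face has carried the plate against the far jaw and is pressed in by about half its travel, and let go, so that the pawl alone keeps the plate gripped; never drive the sprung face solid, because the plate will be torched and must be able to grow. Leave the other sample plates, the wax tin and the steel wool where they lie.

Things in the scene. Friction and masses are not known exactly. Their poses are not given: they have to be found in the camera images.
- vice: Low ratchet vice of grey cast iron, fixed to the turntable, base 275 x 84 x 10 mm. Origin: on the underside, near its middle; x points the way the sliding jaw closes, z up. A knurled screw sets the face of its far jaw (copper-faced, 50 mm wide, top at z = 28.5 mm) anywhere from x = 75 to 95 mm; this setting changes and is not measured: feel where the plate stops.
- rest (a point): The plate's rest on the vice: a steel bar 28 mm wide, 95 mm long, on the vice's centre line. This point: middle of its top, at x = 22.5, y = 0, z = 22 mm of the vice, axes as the vice's. The bar runs 47.5 mm to either side of it along x.
- jaw: Sliding jaw, a cast block 52 x 56 x 20 mm; origin: centre of its underside, 18 mm above the vice's; axes as the vice's. Travel 92 mm along x, friction 1 to 2 N. In front it carries the sprung face, a copper-faced bar 50 mm wide whose front stands at x = 48 mm (z = 4.5 to 10.5 mm) when free; it yields up to 10 mm: 4 N at first touch, 1.5 N more for each mm, 19 N when solid.
- push_plate (a point): Upright push plate at the rear of the sliding jaw, 12 mm thick, 40 mm wide, its top 22 mm above this point, with a ribbed black rubber pad on its rear. This point: middle of the rear side, 26 mm behind the jaw's origin, 52 mm over the turntable; axes as the vice's. Push it along +x to close the jaw.
- pawl_tip (a point): Tip of the sprung brass pawl on the +y side of the sliding jaw. It clicks over the fixed steel rack (pitch 4 mm, toothed from x = -69 to -9 mm of the vice; about 2 N a click): the jaw then only goes forward, and falls back by up to one tooth when let go. Behind the teeth the jaw slides freely both ways. The brass tab 45 mm ahead of the tip lifts it when pressed down.
- plate_green: The green bronze sample plate, 45 x 60 x 8 mm, 0.15 to 0.25 kg, one of three plates (green, brown, dark blue) lying flat at the front left of the turntable, in any order; the plates farther back do not count. Origin: centre of its underside; y is its long axis (60 mm), z up.
- plate_brown: Brown sample plate of the same size, origin and axes: leave it.
- plate_blue: Dark blue sample plate of the same size, origin and axes: leave it.
- wax_tin: Flat lidded tin 85 x 123 x 33 mm at the left, origin under the middle: leave it.
- steel_wool: Grey pad of steel wool 48 x 63 x 30 mm at the right, origin under the middle: leave it.
There are look-alikes about, which are no part of the job. Leave any orange look-alike of the plate_green alone.

How it is judged:
On the way, in this order (a step that is already met when the one before it is completed fails the run):
1. the green plate lies flat and lengthways on the rest, let go, before it is clamped (z of plate_green in the frame of vice between 0.019 and 0.025 m and y of plate_green in the frame of vice between -0.014 and 0.014 m and x of plate_green in the frame of vice between -0.02 and 0.07 m and angle between plate_green's own z axis and vertical below 0.1 rad and angle between the y axis of plate_green and the x axis of vice, either way round below 0.25 rad and contact force between the fingers and plate_green below 0.1 N and contact force between jaw and plate_green below 2 N), for 0.2 s.
2. the sliding jaw's sprung face presses the plate against the far jaw (contact force between jaw and plate_green above 4.6 N), for 0.2 s.
At the end, for the whole second after the job is handed in: The green plate lies flat (within 4 degrees) on the vice's rest, lengthways (within 6 degrees), within 16 mm of the centre line, gripped between the far jaw and the sprung face with 4.6 to 18 N (sprung face about 0.4 to 9 mm in) by the pawl alone, all at rest (contact force between jaw and plate_green between 4.6 and 18 N and z of plate_green in the frame of vice between 0.019 and 0.025 m and y of plate_green in the frame of vice between -0.016 and 0.016 m and x of plate_green in the frame of vice between 0.035 and 0.075 m and angle between plate_green's own z axis and vertical below 0.07 rad and angle between the y axis of plate_green and the x axis of vice, either way round below 0.1 rad and linear speed of each of plate_green, jaw below 0.01 m/s); the robot touches nothing.
It fails at once if the sprung face is driven solid against the plate (over 30 N) (contact force between jaw and plate_green above 30 N).
It fails at once if another sample plate, the wax tin or the steel wool is moved by over 25 mm (distance of any of plate_brown, plate_blue, wax_tin, steel_wool from where it was at the start of the episode above 0.025 m).
It also fails if it takes over 48 s, if anything falls off the work surface, if the arm or the gripper's body presses on something with over 40 N, if the wrist force passes 120 N, or if a joint passes its speed limit or range.

## Robot

A 7-joint arm with a two-finger parallel gripper is mounted at the origin on a cart in front of the work surface, level with it; the furniture and walls round the work are solid. World frame = base frame: x ahead of the robot, y to its left, z up, the work surface at z = 0. Lengths are in m, angles in rad, forces in N, time in s.
With the tool pointing down it reaches from about 0.425 to 1.025 m from the base axis. Payload 9.4 kg.
Tool frame: the origin (TCP) lies at the very end of the fingers, on their centre line; the grasp point (between the pads) lies 19 mm behind it (robot.grasp_offset is the z of the grasp point in the tool frame, in m); z points along the fingers, y is the direction in which the jaws open and shut (so a half turn about z gives the same grasp; the last joint's range is limited). The gripper opens to 85 mm and grips with 20 to 120 N. Pads are 22 mm wide; open, the fingers measure 114 mm over their backs; the gripper's body (76 mm by 85 mm) begins 54 mm behind the grasp point. The pads swing forward as they close: fully open they stand 13 mm farther back than shut.
Start: joints at [-1.204, 0.599, -0.003, 1.599, 0.002, 0.943, -0.08], TCP at [0.311, 0.655, 0.231] pointing down, gripper open.
Joint ranges: [-2.57, 2.57], [-0.35, 1.97], [-1.29, 1.29], [0.11, 2.56], [-1.05, 4.19], [0.11, 1.86], [-2.63, 2.63]. Speed limits (rad/s): [2.22, 2.22, 3.01, 3.01, 3.14, 3.14, 3.14].

## Interface

Orientations are given as a 3x3 rotation matrix whose columns are the frame's x, y, z axes.
In Python, from workcell import robot gives the robot as it stands.
- The arm moves only by the tool jog_arm, never from a script. Its argument "commands" is a list of rows, each a list of 7 numbers: the shift along the tool's x, y, z in mm, then the turn, a rotation vector about the tool's x, y, z in degrees, then the opening, from 0 (shut) to 1 (fully open). In form: [[dx, dy, dz, ax, ay, az, fingers], ...]. A call has 1 to 10 rows; each row is the pose to reach, as a shift and turn from the pose commanded when the call began, along the tool's axes at that moment; what a row does not reach only later rows make up. A row lasts 1/8 s, in which the tool goes at most 62.5 mm and 10.7 degrees, less where a joint would pass 70% of its speed; a pose out of reach is approached as far as the arm can. A call with a gripper value outside its range is refused whole. The fingers move at their own pace and stop on an object; "force" is the grip in N (left out, the last holds). Time passes only in rows, so rows that repeat a pose let the fingers close. It gives the time, the measured TCP pose, the force and the opening at its end, in the units of the state.
- robot.get_obs(): the state, without advancing time (a new reading comes with each control period).
- robot.read_camera(name): name is "side" or "top" or "wrist"; returns the picture (480x640x3 uint8, red, green, blue); there is no depth.
- robot.get_calibration(name): a dict with "mtx" (3x3 intrinsics, pixels), "R" (3x3) and "t" (3): a world point X has camera coordinates R X + t. Camera axes: x right, y down, z forward; pixel columns grow to the right and rows downward; lengths in m; the calibration is good to about 2 mm. A picture is of the moment at which its call begins: read the wrist's pose just before it. get_calibration takes no time and is no camera call; for the wrist camera it gives the pose at the moment of the call.
- robot.finish_job(): hands the job in, once; it reports no verdict.
Trained networks look in the newest picture that a camera, given by its name, has taken for a name from the list of things; names that differ only in an ending like _2 or _b are one class to them, and where a whole thing is asked for, a point or a joint stands for the part that bears it (a point fixed in the world has none). Each returns a list of dicts, best first, with "score" (0 to 1); they miss things now and then, are a little off and sometimes report something else, mostly with a low value. They report only what shows in the picture. A call takes as long as a camera call. They do not tell look-alikes from the thing itself.
- robot.regions_of(camera, name): "pixels" (480x640 bool, what is visible of it) and "pixel" ([row, column] in pixels, amid what is visible of it).
The state is a dict: "clock": time; "q": joint angles; "qd": joint speeds; "joint_torque": joint torques, N m; "tcp_pos": TCP position; "eef_rot": TCP orientation; "force": force on the tool from outside, world axes, zero at the start; "moment": the same for the moment, N m; "opening": opening from 0.0 (shut) to 1.0 (fully open).
Only numpy, scipy, OpenCV 4.12 (cv2) and the standard library are available. Lean on these libraries where they do the work, as an engineer would, in place of code of your own. Each camera call takes 0.05 s, during which the arm holds its last target.

## Working session

There is one attempt and no reset: what is moved stays moved. The work goes in short steps, Python scripts to look and compute and a tool call to move; the robot and the scene stay as the last step left them, time stands still between calls to the robot, and variables do not carry over. Pictures are saved under pics/ and viewed, and the job is handed in when it is done.

Besides the shell and the picture viewer there is one more tool, called after "Call:" as name(argument=value, ...) on one line, values as JSON. jog_arm: Moves the arm, as the interface text tells. Its arguments: {"type":"object","properties":{"commands":{"type":"array","items":{"type":"array","items":{"type":"number"}}},"force":{"type":"number"}},"required":["commands"]}

```bash
mkdir -p pics; ls; python3 - <<'E'
from workcell import robot
import cv2
o=robot.get_obs();print(o['clock'],o['tcp_pos'],o['eef_rot'],o['opening'],robot.grasp_offset)
for n in ['side','top','wrist']:
    im=robot.read_camera(n);cv2.imwrite(f'pics/{n}0.png',im[:,:,::-1])
    c=robot.get_calibration(n);print(n,c)
E
```

```text
pics
0.0 [0.31111531 0.65432981 0.23041765] [[-9.03155380e-01  4.29313473e-01 -5.49022851e-04]
 [ 4.29313802e-01  9.03154181e-01 -1.47817691e-03]
 [-1.38748979e-04 -1.57072651e-03 -9.99998757e-01]] 0.9936334420162023 -0.0187
side {'mtx': array([[534.18409908,   0.        , 325.73974495],
       [  0.        , 534.18409908, 250.26573278],
       [  0.        ,   0.        ,   1.        ]]), 'R': array([[ 0.93237687, -0.36089149, -0.02075332],
       [-0.23661766, -0.56589295, -0.7897957 ],
       [ 0.27328639,  0.74129785, -0.6130188 ]]), 't': array([-0.48943677,  0.19257418,  1.21195942])}
top {'mtx': array([[540.73558705,   0.        , 303.69911037],
       [  0.        , 540.73558705, 246.27873424],
       [  0.        ,   0.        ,   1.        ]]), 'R': array([[-0.0025435 , -0.99999255, -0.00290251],
       [-0.98882659,  0.0029477 , -0.14904123],
       [ 0.14904868,  0.002491  , -0.98882672]]), 't': array([0.05482047, 0.55425785, 1.29320993])}
wrist {'mtx': array([[346.81708418,   0.        , 317.02822893],
       [  0.        , 346.81708418, 240.41361028],
       [  0.        ,   0.        ,   1.        ]]), 'R': array([[ 0.42908486,  0.9032636 , -0.00102424],
       [ 0.85561372, -0.40608538,  0.32096701],
       [ 0.28950189, -0.13859843, -0.94708982]]), 't': array([-0.7246434 , -0.04183605,  0.38077545])}
```

View pics/top0.png

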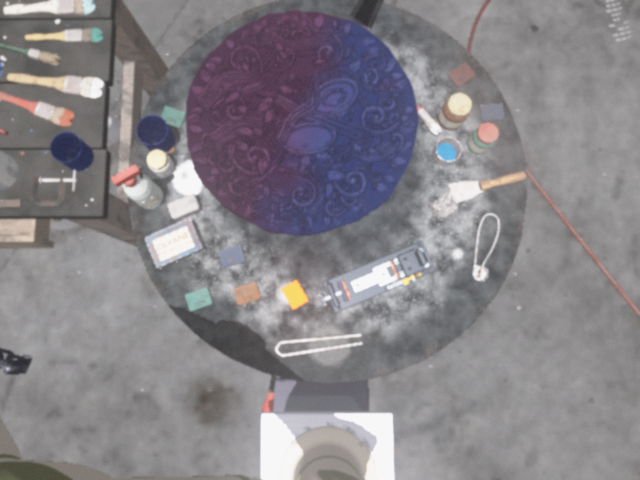

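View pics/side0.png

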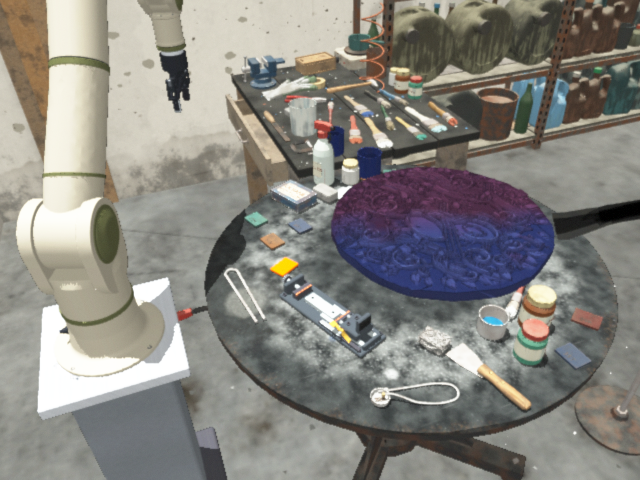

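```bash
cat > h.py <<'E'
import numpy as np,cv2
from workcell import robot
def px2w(n,uv,z,c=None):
    c=c or robot.get_calibration(n)
    uv=np.atleast_2d(np.asarray(uv,float))
    d=np.c_[uv,np.ones(len(uv))]@np.linalg.inv(c['mtx']).T@c['R']
    o=-c['R'].T@c['t']
    return o+d*((z-o[2])/d[:,2])[:,None]
def w2px(n,X,c=None):
    c=c or robot.get_calibration(n)
    p=np.atleast_2d(X)@c['R'].T+c['t'];p=p@c['mtx'].T
    return p[:,:2]/p[:,2:]
E
python3 - <<'E'
from h import *
im=cv2.imread('pics/top0.png');a=cv2.resize(im[235:320,180:310],(780,510),interpolation=2);cv2.imwrite('pics/ca.png',a)
a=cv2.resize(im[235:320,315:440],(750,510),interpolation=2);cv2.imwrite('pics/cb.png',a)
im=cv2.imread('pics/side0.png');a=cv2.resize(im[265:365,270:395],(750,600),interpolation=2);cv2.imwrite('pics/cc.png',a)
print(px2w('top',[[198,299],[246,293],[231,257],[294,294]],0.008))
for n in ['plate_green','vice','jaw','pawl_tip']:
    for r in robot.regions_of('top',n): 
        v,u=np.nonzero(r['pixels']);print(n,r['score'],r['pixel'],cv2.minAreaRect(np.c_[u,v].astype(np.float32)))
E
```

```text
[[0.42717409 0.3175545  0.008     ]
 [0.44179914 0.19790175 0.008     ]
 [0.53264593 0.23699906 0.008     ]
 [0.43897778 0.07791262 0.008     ]]
plate_green 0.87 [295.9, 198.3] ((197.8500213623047, 299.0500183105469), (18.34120750427246, 24.349536895751953), 71.56504821777344)
plate_green 0.81 [293.7, 292.1] ((294.38232421875, 294.4705810546875), (23.838302612304688, 18.35034942626953), 59.03623962402344)
vice 0.8 [278.2, 378.7] ((374.5767822265625, 278.3746337890625), (34.405147552490234, 117.10466003417969), 66.69511413574219)
jaw 0.57 [265.4, 410.1] ((409.5000915527344, 265.50006103515625), (29.068883895874023, 34.435447692871094), 63.43495178222656)
jaw 0.41 [255.1, 231.6] ((230.7353057861328, 256.4411926269531), (16.734956741333008, 22.55581283569336), 75.96376037597656)
pawl_tip 0.61 [277.1, 379.8] ((374.50927734375, 278.06060791015625), (34.53766632080078, 117.20792388916016), 67.2490234375)
pawl_tip 0.37 [281.3, 407.2] ((405.25006103515625, 280.7500305175781), (4.242640495300293, 6.363960266113281), 45.0)
```

View pics/ca.png

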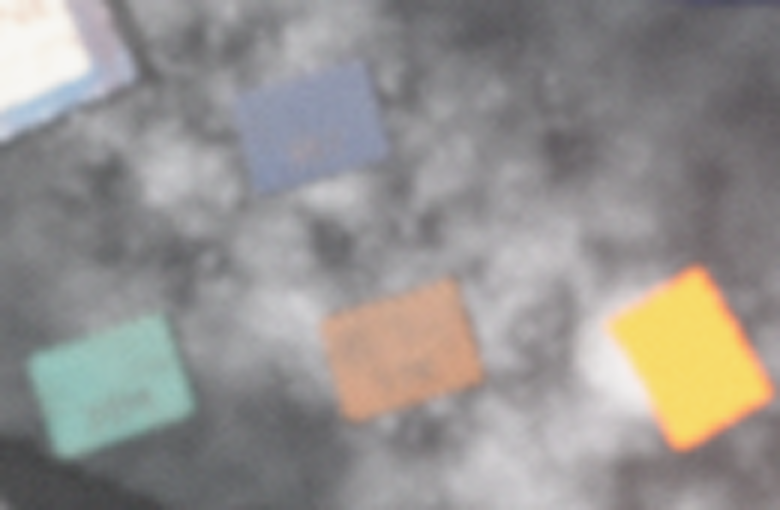

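View pics/cb.png

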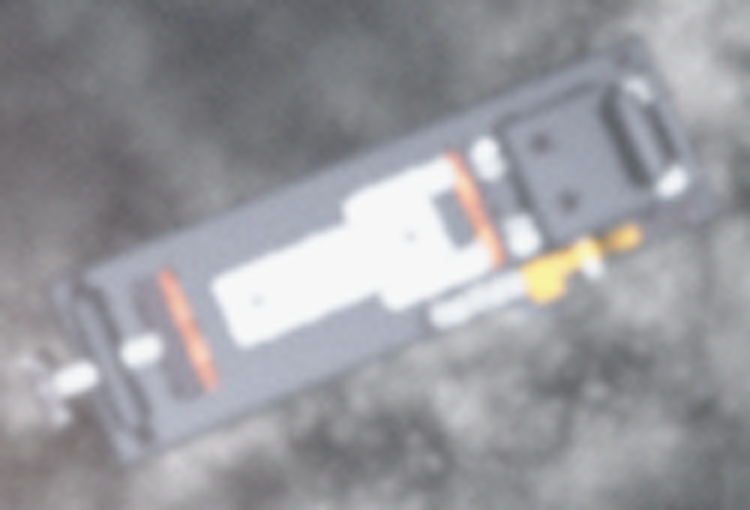

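View pics/cc.png

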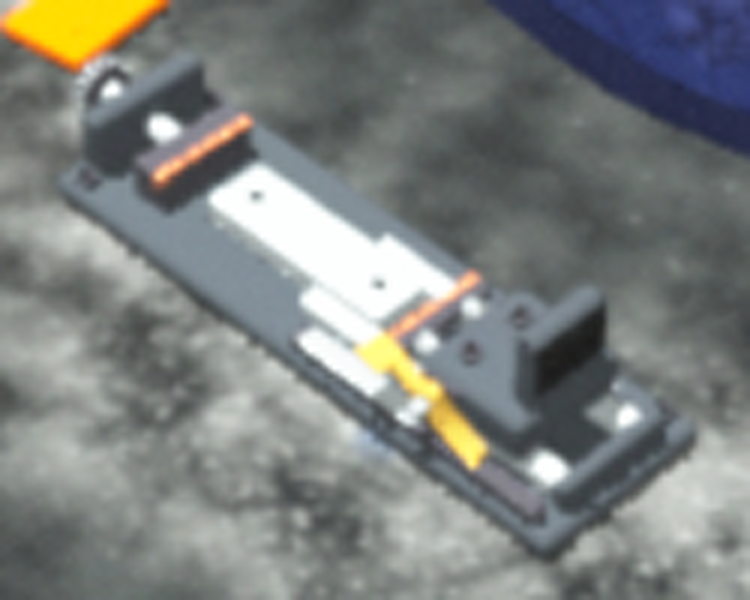

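View pics/wrist0.png

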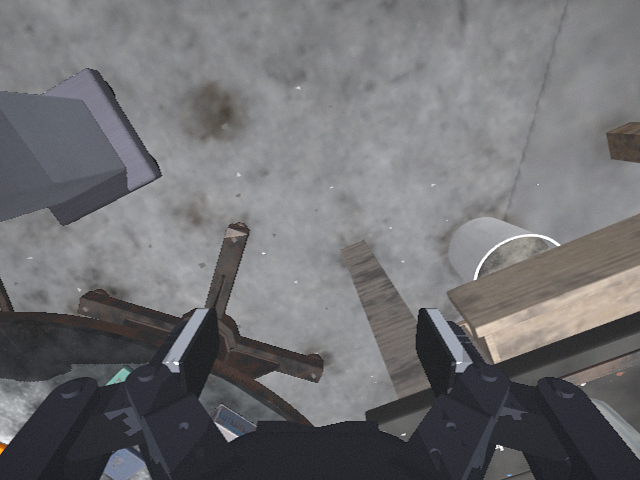

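```bash
python3 - <<'E'
from h import *
np.set_printoptions(precision=4,suppress=True)
def P(u,v): return [315+(u+.5)/6-.5,235+(v+.5)/6-.5]
pts={'rest-':((213,290),.022),'rest+':((240,348),.022),'far-':((163,272),.0285),'far+':((212,388),.0285),'spr-':((452,155),.0285),'spr+':((500,265),.0285),
'b1':((125,462),.01),'b2':((55,285),.01),'b3':((640,40),.01),'b4':((718,215),.01),'w1':((345,195),.022),'w2':((388,308),.022)}
W={k:px2w('top',[P(*p)],z)[0] for k,(p,z) in pts.items()}
for k in W: print(k,W[k])
d=(W['far-']+W['far+']-W['spr-']-W['spr+'])[:2]; 
yv=sum((W[k+'+']-W[k+'-'])[:2]/np.linalg.norm((W[k+'+']-W[k+'-'])[:2]) for k in ['far','spr','rest'])
print(np.arctan2(d[1],d[0]),np.arctan2(yv[1],yv[0])+np.pi/2)
b=(W['b1']+W['b2']-W['b3']-W['b4'])[:2];print(np.arctan2(b[1],b[0]),np.linalg.norm(b)/2)
th=np.arctan2(d[1],d[0]);x=np.array([np.cos(th),np.sin(th)]);y=np.array([-x[1],x[0]])
R=(W['rest-']+W['rest+'])[:2]/2; c=R-.07*x
for k in W: print(k,(W[k][:2]-c)@x,(W[k][:2]-c)@y)
print('origin',c)
# plate corners
def Q(u,v): return [180+(u+.5)/6-.5,235+(v+.5)/6-.5]
q=px2w('top',[Q(28,356),Q(162,314),Q(196,408),Q(65,460)],.008);print(q,q.mean(0));e=q[1]-q[0]+q[2]-q[3];print(np.linalg.norm(e)/2,np.arctan2(e[1],e[0]))
E
```

```text
rest- [ 0.4652 -0.0614  0.022 ]
rest+ [ 0.4412 -0.0722  0.022 ]
far- [ 0.4721 -0.0404  0.0285]
far+ [ 0.4245 -0.0599  0.0285]
spr- [ 0.5203 -0.1606  0.0285]
spr+ [ 0.4746 -0.1791  0.0285]
b1 [ 0.395  -0.0249  0.01  ]
b2 [0.4684 0.0034 0.01  ]
b3 [ 0.5712 -0.244   0.01  ]
b4 [ 0.497 -0.274  0.01 ]
w1 [ 0.5045 -0.1168  0.022 ]
w2 [ 0.4575 -0.1335  0.022 ]
1.9603122806257383 -1.1723662844469538
1.9617729836761755 0.2685305975792041
rest- 0.07042692201290128 -0.013124043281712077
rest+ 0.06957307798709872 0.013124043281712006
far- 0.08721828317161699 -0.02751946973407924
far+ 0.08732669150772417 0.02392389080911645
spr- -0.0422309691969699 -0.026438746828259335
spr+ -0.042050248517678065 0.02284316790329657
b1 0.13081752306737532 0.03790756989300583
b2 0.12918437118756362 -0.0407603607374844
b3 -0.13873768209175252 -0.04183742674106879
b4 -0.13832104586059568 0.03820014924952145
w1 0.004278256882491186 -0.02846499864488537
w2 0.006620073357699072 0.021325652484595718
origin [ 0.4798 -0.1316]
[[0.4399 0.3523 0.008 ]
 [0.4573 0.2968 0.008 ]
 [0.4182 0.2818 0.008 ]
 [0.3968 0.3356 0.008 ]] [0.4281 0.3166 0.008 ]
0.05796618006703631 -1.230727544709993
```

Plate candidates in the top picture are the green one at (198,299), the orange look-alike at (294,294), and a green one at the back at (172,116). The front-left green plate fits: the enlarged crop shows it beside the brown and blue plates. The back one doesn't count and the orange one is the decoy. The vice's jaw is at the right, and its +x points left and down in the picture.

Call:
jog_arm(commands=[[-251, -255, 0, 0, 0, 45, 1], [-251, -255, 0, 0, 0, 45, 1], [-251, -255, 0, 0, 0, 45, 1], [-251, -255, 0, 0, 0, 45, 1], [-251, -255, 0, 0, 0, 45, 1], [-251, -255, 0, 0, 0, 45, 1], [-251, -255, 0, 0, 0, 45, 1], [-251, -255, 0, 0, 0, 45, 1], [-251, -255, 0, 0, 0, 45, 1]])

```text
clock: 1.48
tcp_pos: [0.4281, 0.3181, 0.2312]
eef_rot: [[-0.337, 0.942, -0.0], [0.942, 0.337, 0.0], [0.0, 0.0, -1.0]]
force: [-0.5, -0.4, -0.0]
opening: 1.0
```

```bash
python3 - <<'E'
from h import *
o=robot.get_obs();print(o['clock'],o['tcp_pos'],o['eef_rot'],o['force'],o['q'])
im=robot.read_camera('wrist');cv2.imwrite('pics/w1.png',im[:,:,::-1])
c=robot.get_calibration('wrist');np.savez('w1.npz',**c);print(-c['R'].T@c['t'])
print(w2px('wrist',[[.428,.3166,.008],o['tcp_pos'],[.428,.3166,.1]]))
E
```

```text
1.475 [0.42805445 0.31807291 0.23122905] [[-3.36914722e-01  9.41535167e-01 -1.96980990e-05]
 [ 9.41535079e-01  3.36914699e-01  4.25440496e-04]
 [ 4.07203767e-04  1.24790715e-04 -9.99999909e-01]] [-0.47546458 -0.37664187 -0.04149781] [-0.90833248  0.37573347  0.22063331  2.0479908  -0.12128355  0.72957131
 -0.26841866]
[0.40024412 0.3961279  0.37389564]
[[316.59206247 205.51388366]
 [316.91068208 310.58491435]
 [316.39304193 230.62898753]]
```

View pics/w1.png

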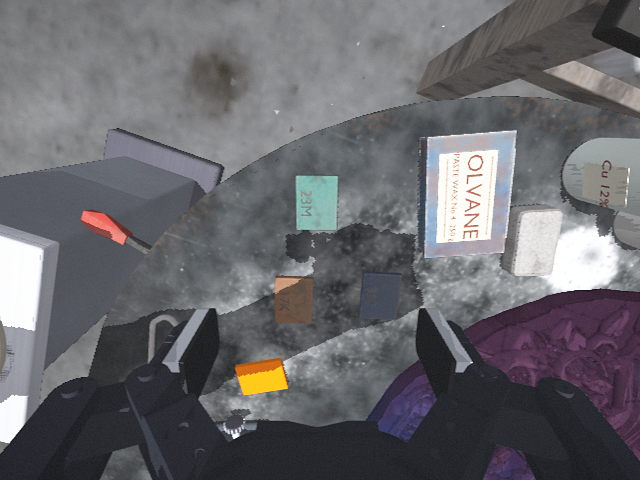

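```bash
python3 - <<'E'
from h import *
np.set_printoptions(precision=4,suppress=True)
im=cv2.imread('pics/w1.png');c=dict(np.load('w1.npz'))
h=cv2.cvtColor(im,cv2.COLOR_BGR2HSV);m=cv2.inRange(h,(70,50,60),(95,255,255));m[:150]=0;m[250:]=0;m[:,:270]=0;m[:,360:]=0
m=cv2.morphologyEx(cv2.morphologyEx(m,cv2.MORPH_OPEN,np.ones((3,3))),cv2.MORPH_CLOSE,np.ones((9,9)))
v,u=np.nonzero(m);p=px2w('wrist',np.c_[u,v],.008,c)[:,:2]*1000
r=cv2.minAreaRect(p.astype(np.float32));print(r,cv2.boxPoints(r),len(u))
o=robot.get_obs();R=o['eef_rot'];d=np.r_[np.array(r[0])/1000,0]-o['tcp_pos'];print('tool d',R.T@d)
E
```

```text
((426.2693176269531, 319.2735290527344), (44.683067321777344, 59.036258697509766), 19.71206283569336) [[395.2807 339.5262]
 [415.1933 283.9495]
 [457.2579 299.0208]
 [437.3454 354.5975]] 2171
tool d [ 0.0017 -0.0012  0.2312]
```

Call:
jog_arm(commands=[[2, -1, 60, 0, 0, 0, 0.68], [2, -1, 120, 0, 0, 0, 0.68], [2, -1, 175, 0, 0, 0, 0.68], [2, -1, 212, 0, 0, 0, 0.68], [2, -1, 224, 0, 0, 0, 0.68], [2, -1, 226, 0, 0, 0, 0.68], [2, -1, 228, 0, 0, 0, 0.68]])

```text
clock: 2.4
tcp_pos: [0.4275, 0.3189, 0.0045]
eef_rot: [[-0.335, 0.942, 0.002], [0.942, 0.335, 0.001], [0.001, 0.002, -1.0]]
force: [-1.0, 0.2, 0.9]
opening: 0.682
```

```bash
python3 - <<'E'
from h import *
im=robot.read_camera('wrist');cv2.imwrite('pics/w2.png',im[:,:,::-1])
o=robot.get_obs();print(o['clock'],o['tcp_pos'],o['force'],o['opening'])
E
```

```text
2.45 [0.42740991 0.31889121 0.0043829 ] [ 0.10642733 -0.12217795 -0.00906502] 0.6796685696402773
```

View pics/w2.png

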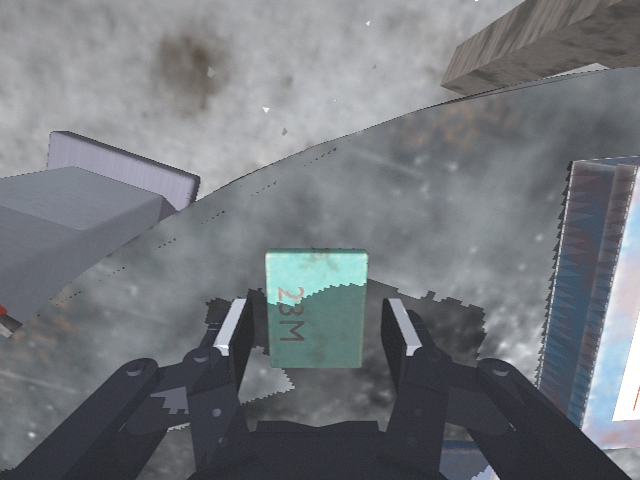

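The plate, spanning (265-368, 250-368), sits between the open pads with room on both sides. Next I feel down for the table and then grip.

Call:
jog_arm(commands=[[0, 0, 2, 0, 0, 0, 0.68], [0, 0, 4, 0, 0, 0, 0.68], [0, 0, 5, 0, 0, 0, 0.68], [0, 0, 5, 0, 0, 0, 0.68]], force=30)

```text
clock: 2.95
tcp_pos: [0.4269, 0.3182, -0.0017]
eef_rot: [[-0.335, 0.942, -0.0], [0.942, 0.335, -0.0], [-0.0, -0.0, -1.0]]
force: [-0.6, -0.5, 1.0]
opening: 0.682
```

Call:
jog_arm(commands=[[0, 0, 1, 0, 0, 0, 0.58], [0, 0, 1, 0, 0, 0, 0.56], [0, 0, 1, 0, 0, 0, 0.4], [0, 0, 1, 0, 0, 0, 0.4], [0, 0, 1, 0, 0, 0, 0.4]], force=40)

```text
clock: 3.58
tcp_pos: [0.4274, 0.3186, -0.0019]
eef_rot: [[-0.335, 0.942, 0.001], [0.942, 0.335, 0.001], [0.001, 0.001, -1.0]]
force: [-0.9, -0.6, 13.1]
opening: 0.512
```

```bash
python3 - <<'E'
from h import *
im=robot.read_camera('wrist');cv2.imwrite('pics/w3.png',im[:,:,::-1])
o=robot.get_obs();print(o['clock'],o['tcp_pos'],o['force'],o['opening'])
E
```

```text
3.625 [ 0.42739515  0.31852671 -0.00185659] [-0.60203869 -0.17567558 13.64362622] 0.5107104323837429
```

View pics/w3.png

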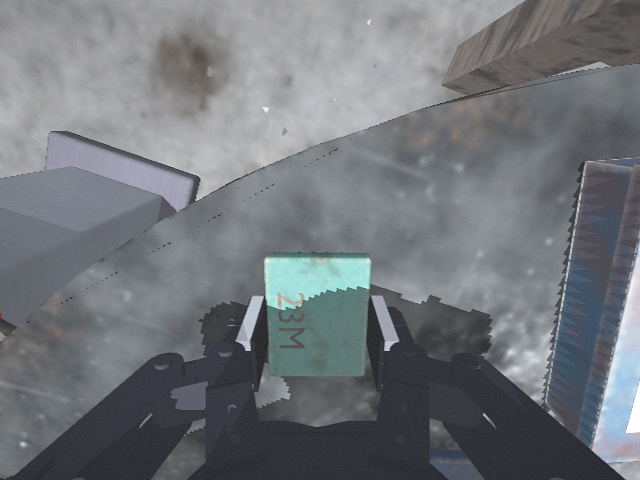

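Call:
jog_arm(commands=[[0, 0, -30, 0, 0, 0, 0.4], [0, 0, -80, 0, 0, 0, 0.4], [-60, -12, -130, 0, 0, 0, 0.4], [-115, -24, -160, 0, 0, 0, 0.4], [-170, -36, -180, 0, 0, -1, 0.4], [-230, -46, -180, 0, 0, -2, 0.4], [-290, -58, -180, 0, 0, -2.8, 0.4], [-350, -70, -180, 0, 0, -2.8, 0.4], [-410, -82, -180, 0, 0, -2.8, 0.4], [-460, -92, -180, 0, 0, -2.8, 0.4]])

```text
clock: 4.88
tcp_pos: [0.494, -0.1481, 0.1772]
eef_rot: [[-0.38, 0.925, -0.0], [0.925, 0.38, 0.0], [0.0, -0.0, -1.0]]
force: [1.6, 0.1, -3.0]
opening: 0.509
```

```bash
python3 - <<'E'
from h import *
im=robot.read_camera('wrist');cv2.imwrite('pics/w4.png',im[:,:,::-1])
c=robot.get_calibration('wrist')
im=robot.read_camera('wrist');cv2.imwrite('pics/w4.png',im[:,:,::-1])
c=robot.get_calibration('wrist');np.savez('w4.npz',**c)
o=robot.get_obs();print(o['clock'],o['tcp_pos'],o['eef_rot'],o['force'],o['opening'],o['qd'])
E
```

```text
4.975 [ 0.4941059  -0.15341449  0.17732124] [[-3.71726275e-01  9.28341882e-01  9.62138800e-04]
 [ 9.28336453e-01  3.71727406e-01 -3.18833803e-03]
 [-3.31752109e-03 -2.92000498e-04 -9.99994454e-01]] [-0.81010477  0.96221417 -2.56642351] 0.5115905761974721 [-0.08397376 -0.01350798 -0.06595527  0.04649877 -0.02348965  0.00224745
 -0.08115769]
```

View pics/w4.png

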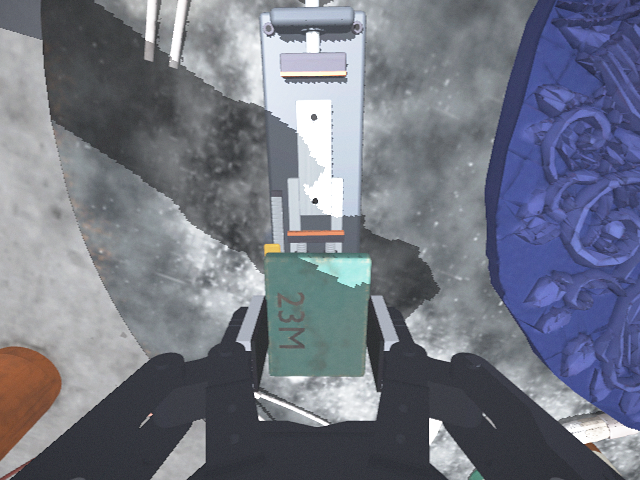

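The rest is at (315,155), the far jaw's copper at (313,75), the sprung face's copper at (315,233), and the gripped plate is level in the pads. I'll measure in an enlarged crop.

```bash
python3 - <<'E'
from h import *
im=robot.read_camera('wrist');c=robot.get_calibration('wrist');np.savez('w5.npz',**c)
cv2.imwrite('pics/w5.png',im[:,:,::-1])
o=robot.get_obs();print(o['clock'],o['tcp_pos'],o['qd'])
a=cv2.resize(im[0:250,240:390,::-1],(600,1000),interpolation=2)
cv2.imwrite('pics/w5a.png',a[:560]);cv2.imwrite('pics/w5b.png',a[440:])
E
```

```text
5.025 [ 0.49371864 -0.14974138  0.17702259] [-0.06612339 -0.00756003 -0.04687239  0.02856364 -0.01307462  0.00406477
 -0.02671953]
```

View pics/w5a.png

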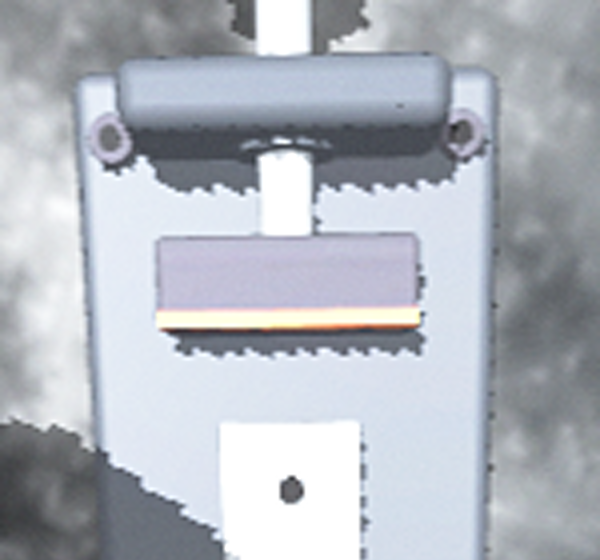

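View pics/w5b.png

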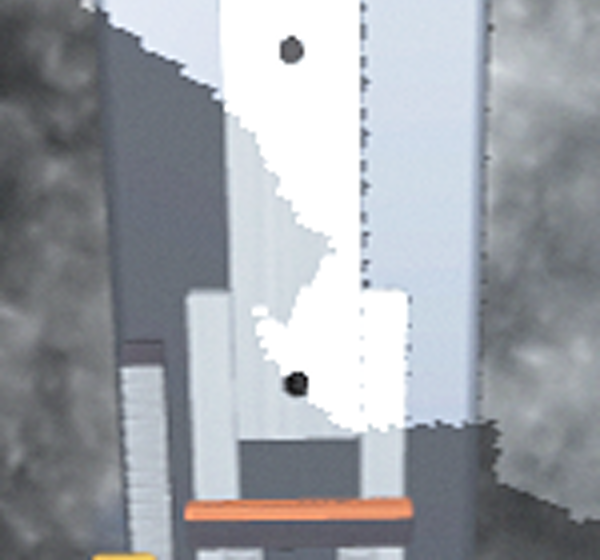

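```bash
python3 - <<'E'
from h import *
np.set_printoptions(precision=4,suppress=True)
c=dict(np.load('w5.npz'))
def P(u,v): return [240+(u+.5)/4-.5,(v+.5)/4-.5]
pts=[((220,422),.022,.07,.014),((359,422),.022,.07,-.014),((238,878),.022,-.025,.014),((361,878),.022,-.025,-.014)]
W=np.array([px2w('wrist',[P(*p)],z,c)[0][:2] for p,z,_,_ in pts]);V=np.array([[x,y] for *_,x,y in pts])
a=(W-W.mean(0));b=V-V.mean(0);th=np.arctan2((b[:,0]*a[:,1]-b[:,1]*a[:,0]).sum(),(a*b).sum())
R=np.array([[np.cos(th),-np.sin(th)],[np.sin(th),np.cos(th)]]);o=W.mean(0)-R@V.mean(0)
print('th',th,'o',o,'res',W-(V@R.T+o))
for n,p,z in [('far',(157,328),.0285),('far',(420,326),.0285),('fartop',(157,310),.0285),('spr',(186,941),.0285),('spr',(412,939),.0285),('way',(187,732),.022),('way',(408,732),.022),('baseL',(85,250),.01),('baseR',(495,250),.01),('baseL',(105,600),.01),('baseR',(485,600),.01),('rack',(145,785),.022),('rackL',(122,850),.022),('rackR',(165,850),.022)]:
    print(n,R.T@(px2w('wrist',[P(*p)],z,c)[0][:2]-o))
np.savez('vice.npz',R=R,o=o)
ob=robot.get_obs();tr=ob['eef_rot'];t=ob['tcp_pos'];print(R.T@(t[:2]-o),t[2], 'toolx ang',np.arctan2(tr[1,0],tr[0,0]),ob['clock'])
cw=dict(np.load('w5.npz'))
E
```

```text
th 1.9722272963006953 o [ 0.4812 -0.1261] res [[ 0.     -0.    ]
 [ 0.0001 -0.0006]
 [ 0.0002  0.0006]
 [-0.0003 -0.0001]]
far [0.0867 0.025 ]
far [ 0.0861 -0.0254]
fartop [0.0898 0.0249]
spr [-0.0369  0.0251]
spr [-0.0373 -0.0247]
way [0.0081 0.0234]
way [ 0.0073 -0.024 ]
baseL [0.1031 0.0406]
baseR [ 0.1017 -0.0417]
baseL [0.035 0.041]
baseR [ 0.0336 -0.0413]
rack [-0.0032  0.0331]
rackL [-0.0177  0.0389]
rackR [-0.0178  0.0295]
[-0.0266 -0.0023] 0.1770225866217292 toolx ang 1.9545516585486433 5.025
```

Call:
jog_arm(commands=[[0, 0, 0, 0, 0, 0, 0.4], [0, 0, 0, 0, 0, 0, 0.4], [0, 0, 0, 0, 0, 0, 0.4]])

```text
clock: 5.4
tcp_pos: [0.4944, -0.1446, 0.1773]
eef_rot: [[-0.383, 0.924, -0.0], [0.924, 0.383, 0.0], [0.0, 0.0, -1.0]]
force: [0.5, -0.9, -2.6]
opening: 0.512
```

```bash
python3 - <<'E'
from h import *
o=robot.get_obs();print(o['clock'],o['tcp_pos'],np.abs(o['qd']).max())
c=robot.get_calibration('wrist');im=robot.read_camera('wrist');np.savez('w6.npz',**c)
c2=robot.get_calibration('wrist');print(-c['R'].T@c['t']+c2['R'].T@c2['t'])
cv2.imwrite('pics/w6.png',im[:,:,::-1])
a=cv2.resize(im[0:250,240:390,::-1],(600,1000),interpolation=2)
b=np.hstack([a[280:480],]);cv2.imwrite('pics/w6a.png',np.vstack([a[280:480],a[700:1000]]))
E
```

```text
5.4 [ 0.4944093  -0.1446337   0.17731238] 0.004808949164108773
[-3.86324863e-05  2.07319265e-04 -1.77322816e-05]
```

View pics/w6a.png

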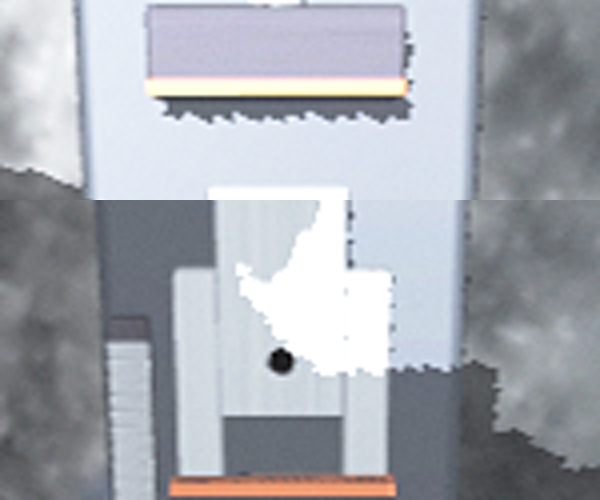

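```bash
python3 - <<'E'
from h import *
np.set_printoptions(precision=4,suppress=True)
c=dict(np.load('w6.npz'))
def P(u,v): return [240+(u+.5)/4-.5,(v+.5)/4-.5]
pts=[((209,467),.022,.07,.014),((349,467),.022,.07,-.014),((223,916),.022,-.025,.014),((345,916),.022,-.025,-.014)]
W=np.array([px2w('wrist',[P(*p)],z,c)[0][:2] for p,z,_,_ in pts]);V=np.array([[x,y] for *_,x,y in pts])
a=(W-W.mean(0));b=V-V.mean(0);th=np.arctan2((b[:,0]*a[:,1]-b[:,1]*a[:,0]).sum(),(a*b).sum())
R=np.array([[np.cos(th),-np.sin(th)],[np.sin(th),np.cos(th)]]);o=W.mean(0)-R@V.mean(0)
print('th',th,'o',o,'res',W-(V@R.T+o))
for n,p,z in [('far',(146,378),.0285),('far',(407,376),.0285),('spr',(171,995),.0285),('spr',(396,995),.0285),('baseL',(88,480),.01),('baseR',(475,480),.01),('baseL',(100,760),.01),('baseR',(466,760),.01)]:
    print(n,R.T@(px2w('wrist',[P(*p)],z,c)[0][:2]-o))
np.savez('vice.npz',R=R,o=o,th=th)
ob=robot.get_obs();tr=ob['eef_rot'];t=ob['tcp_pos'];print(R.T@(t[:2]-o),t[2], 'toolx ang',np.arctan2(tr[1,0],tr[0,0]),ob['clock'])
# plate in grip: far edge corners at z ~ top
im=cv2.imread('pics/w6.png');h=cv2.cvtColor(im,cv2.COLOR_BGR2HSV);m=cv2.inRange(h,(65,40,40),(95,255,255));m[:245]=0;m[390:]=0;m[:,:255]=0;m[:,380:]=0
m=cv2.morphologyEx(cv2.morphologyEx(m,cv2.MORPH_OPEN,np.ones((3,3))),cv2.MORPH_CLOSE,np.ones((15,15)))
v,u=np.nonzero(m);p=px2w('wrist',np.c_[u,v],t[2]+.0099,c)[:,:2]
p=(p-t[:2])@tr[:2,:2]*1000
print(cv2.minAreaRect(p.astype(np.float32)))
E
```

```text
th 1.968252527408491 o [ 0.4821 -0.1302] res [[-0.0002 -0.0001]
 [ 0.0002 -0.0001]
 [ 0.0003  0.0003]
 [-0.0003 -0.0001]]
far [0.0862 0.0255]
far [ 0.0863 -0.0252]
spr [-0.0413  0.0253]
spr [-0.0415 -0.025 ]
baseL [0.0677 0.0406]
baseR [ 0.0674 -0.0411]
baseL [0.0083 0.0412]
baseR [ 0.0079 -0.0411]
[-0.0183 -0.0057] 0.1773213096907379 toolx ang 1.9632272078145765 5.45
((2.482919692993164, 0.3043041229248047), (61.33864212036133, 44.23482894897461), 0.5410875678062439)
```

Call:
jog_arm(commands=[[30, -3, 0, 0, 0, -0.3, 0.4], [56, -6, 30, 0, 0, -0.3, 0.4], [56, -6, 80, 0, 0, -0.3, 0.4], [56, -6, 120, 0, 0, -0.3, 0.4], [56, -6, 140, 0, 0, -0.3, 0.4], [56, -6, 148, 0, 0, -0.3, 0.4], [56, -6, 150, 0, 0, -0.3, 0.4], [56, -6, 150, 0, 0, -0.3, 0.4]])

```text
clock: 6.45
tcp_pos: [0.4679, -0.0965, 0.028]
eef_rot: [[-0.386, 0.923, 0.001], [0.923, 0.386, -0.0], [-0.001, 0.001, -1.0]]
force: [0.7, 0.3, -2.3]
opening: 0.511
```

```bash
python3 - <<'E'
from h import *
V=np.load('vice.npz')
o=robot.get_obs();print(o['clock'],o['tcp_pos'],o['force'],V['R'].T@(o['tcp_pos'][:2]-V['o']))
for n in ['wrist','side']:
    im=robot.read_camera(n);cv2.imwrite(f'pics/{n}7.png',im[:,:,::-1])
cv2.imwrite('pics/s7.png',cv2.resize(im[235:365,250:410,::-1],(800,650)[:2] and (736,598),interpolation=2))
E
```

```text
6.45 [ 0.4678964  -0.09648223  0.02796219] [ 0.68579263  0.30089136 -2.28332162] [3.65501100e-02 5.47433511e-05]
```

View pics/wrist7.png

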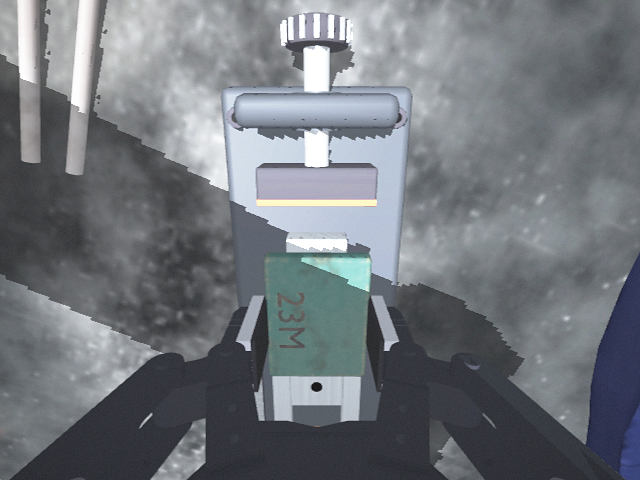

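View pics/s7.png

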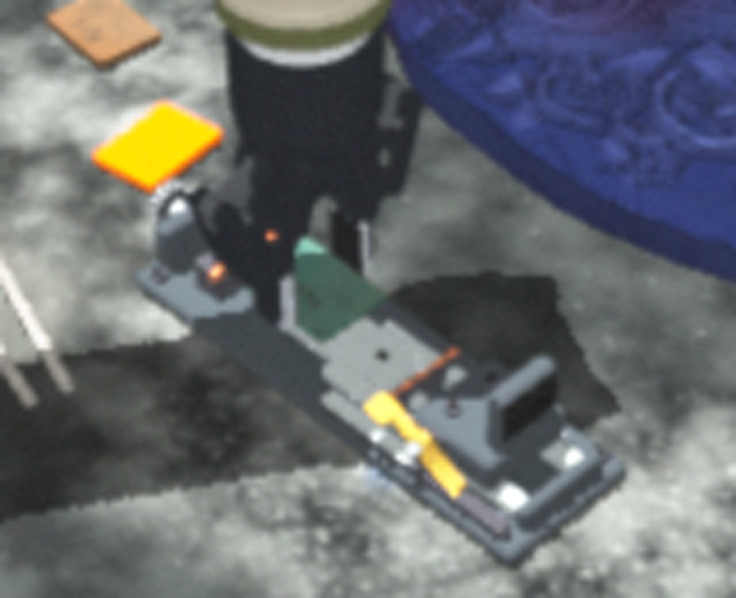

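The plate is centred over the rest: its column middle is 317, the same as the rest's. Lowering it now.

Call:
jog_arm(commands=[[0, 0, 3, 0, 0, 0, 0.4], [0, 0, 6, 0, 0, 0, 0.4], [0, 0, 7, 0, 0, 0, 0.4], [0, 0, 8, 0, 0, 0, 0.4], [0, 0, 8, 0, 0, 0, 0.4]])

```text
clock: 7.18
tcp_pos: [0.4674, -0.0965, 0.02]
eef_rot: [[-0.385, 0.923, 0.001], [0.923, 0.385, 0.0], [-0.0, 0.001, -1.0]]
force: [-1.9, 0.0, 13.5]
opening: 0.513
```

Contact at the expected height. Releasing, opening gently before rising.

Call:
jog_arm(commands=[[0, 0, 7, 0, 0, 0, 0.56], [0, 0, 7, 0, 0, 0, 0.62], [0, 0, 6, 0, 0, 0, 0.68], [0, 0, 4, 0, 0, 0, 0.7], [0, 0, -10, 0, 0, 0, 0.7], [0, 0, -50, 0, 0, 0, 0.7], [-20, 0, -85, 0, 0, 0, 0.7], [-40, 0, -90, 0, 0, 0, 0.7], [-40, 0, -90, 0, 0, 0, 0.7]])

```text
clock: 8.3
tcp_pos: [0.4836, -0.1348, 0.11]
eef_rot: [[-0.384, 0.924, 0.002], [0.924, 0.384, -0.001], [-0.002, 0.002, -1.0]]
force: [-0.6, 1.4, -0.0]
opening: 0.694
```

```bash
python3 - <<'E'
from h import *
V=np.load('vice.npz')
o=robot.get_obs();print(o['clock'],o['tcp_pos'],o['force'],V['R'].T@(o['tcp_pos'][:2]-V['o']))
c=robot.get_calibration('wrist');im=robot.read_camera('wrist');cv2.imwrite('pics/w8.png',im[:,:,::-1]);np.savez('w8.npz',**c)
h=cv2.cvtColor(im,cv2.COLOR_RGB2HSV);m=cv2.inRange(h,(65,40,40),(95,255,255));m[:,:230]=0;m[:,400:]=0
m=cv2.morphologyEx(cv2.morphologyEx(m,cv2.MORPH_OPEN,np.ones((3,3))),cv2.MORPH_CLOSE,np.ones((15,15)))
v,u=np.nonzero(m);p=px2w('wrist',np.c_[u,v],.030,c)[:,:2]
p=(p-V['o'])@V['R']*1000
print(cv2.minAreaRect(p.astype(np.float32)))
E
```

```text
8.3 [ 0.48357941 -0.1348024   0.11004646] [-0.59670599  1.42952975 -0.01864884] [-0.00485344  0.00042699]
((37.925437927246094, 0.37660980224609375), (44.542091369628906, 59.05323791503906), 89.55712890625)
```

View pics/w8.png

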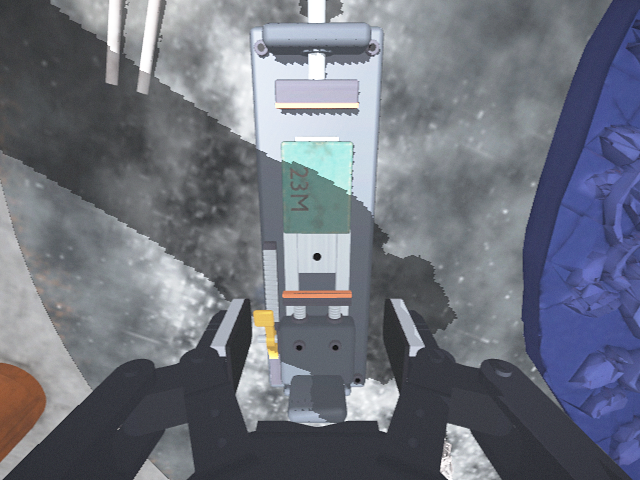

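The plate lies on the rest at vice (37.9, 0.4) mm, turned under 1°, and is released. The picture shows the plate at (317,188) and the push plate at (317,398). Next I go behind the push plate with shut fingers.

Call:
jog_arm(commands=[[-50, 0, 0, 0, 0, 0, 0], [-100, 0, 0, 0, 0, 0, 0], [-137, 0, 0, 0, 0, 0, 0], [-140, 0, 0, 0, 0, 0, 0], [-140, 0, 25, 0, 0, 0, 0], [-140, 0, 50, 0, 0, 0, 0], [-140, 0, 64, 0, 0, 0, 0], [-140, 0, 64, 0, 0, 0, 0], [-140, 0, 64, 0, 0, 0, 0]])

```text
clock: 9.48
tcp_pos: [0.537, -0.2623, 0.0458]
eef_rot: [[-0.386, 0.923, 0.0], [0.923, 0.386, -0.0], [-0.0, 0.0, -1.0]]
force: [0.0, -0.1, 0.1]
opening: -0.004
```

```bash
cat > st.py <<'E'
from h import *
np.set_printoptions(precision=4,suppress=True)
V=np.load('vice.npz')
o=robot.get_obs();print(o['clock'],o['tcp_pos'],'F vice',V['R'].T@o['force'][:2],o['force'][2],'vice xy',V['R'].T@(o['tcp_pos'][:2]-V['o']),o['opening'])
E
python3 - <<'E'
from st import *
im=robot.read_camera('side');cv2.imwrite('pics/s9.png',cv2.resize(im[235:365,250:410,::-1],(736,598),interpolation=2))
E
```

```text
9.475 [ 0.537  -0.2623  0.0458] F vice [-0.1458  0.0191] 0.12245148970526146 vice xy [-0.1431  0.0005] -0.0037063330185524734
```

View pics/s9.png

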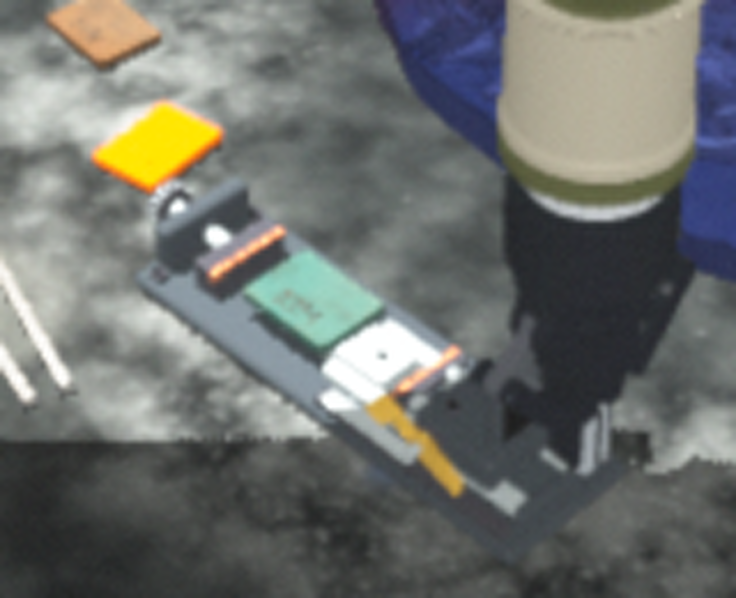

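Call:
jog_arm(commands=[[10, 0, 0, 0, 0, 0, 0], [15, 0, 0, 0, 0, 0, 0], [19, 0, 0, 0, 0, 0, 0], [23, 0, 0, 0, 0, 0, 0], [27, 0, 0, 0, 0, 0, 0], [31, 0, 0, 0, 0, 0, 0], [35, 0, 0, 0, 0, 0, 0], [39, 0, 0, 0, 0, 0, 0], [43, 0, 0, 0, 0, 0, 0], [43, 0, 0, 0, 0, 0, 0]])

```text
clock: 10.78
tcp_pos: [0.5198, -0.2222, 0.0452]
eef_rot: [[-0.386, 0.922, -0.001], [0.922, 0.386, 0.001], [0.001, -0.001, -1.0]]
force: [-0.1, 0.0, -0.3]
opening: -0.002
```

```bash
python3 - <<'E'
from st import *
c=robot.get_calibration('wrist');im=robot.read_camera('wrist');cv2.imwrite('pics/w10.png',im[:,:,::-1])
E
```

```text
10.775 [ 0.5198 -0.2222  0.0452] F vice [0.0856 0.0861] -0.3498210927105654 vice xy [-0.0995  0.0009] -0.0019135287434307437
```

View pics/w10.png

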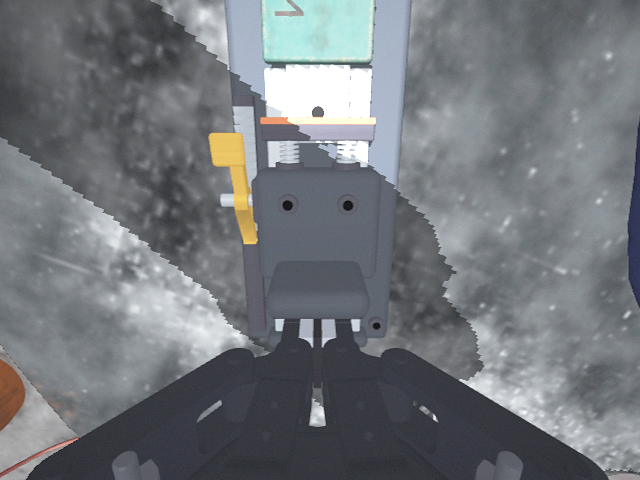

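```bash
python3 - <<'E'
from h import *
V=np.load('vice.npz')
for z,uv in [(.0285,(318,118)),(.0285,(318,122)),(.03,(318,64)),(.022,(318,64))]:
    print(uv,V['R'].T@(px2w('wrist',[uv],z)[0][:2]-V['o']))
E
```

```text
(318, 118) [-0.01470271  0.00034889]
(318, 122) [-0.01634389  0.00034917]
(318, 64) [0.00616617 0.00034736]
(318, 64) [0.00733147 0.00033577]
```

Call:
jog_arm(commands=[[4, 0, 0, 0, 0, 0, 0], [7, 0, 0, 0, 0, 0, 0], [10, 0, 0, 0, 0, 0, 0], [13, 0, 0, 0, 0, 0, 0], [16, 0, 0, 0, 0, 0, 0], [16, 0, 0, 0, 0, 0, 0]])

```text
clock: 11.58
tcp_pos: [0.5139, -0.2075, 0.0453]
eef_rot: [[-0.386, 0.923, -0.0], [0.923, 0.386, 0.001], [0.001, -0.0, -1.0]]
force: [0.1, -0.1, -0.5]
opening: -0.002
```

```bash
python3 - <<'E'
from st import *
c=robot.get_calibration('wrist');im=robot.read_camera('wrist');cv2.imwrite('pics/w11.png',im[:,:,::-1])
E
```

```text
11.575 [ 0.5139 -0.2075  0.0453] F vice [-0.1361 -0.0608] -0.5495012423607327 vice xy [-0.0836  0.0006] -0.0015892595668220602
```

View pics/w11.png

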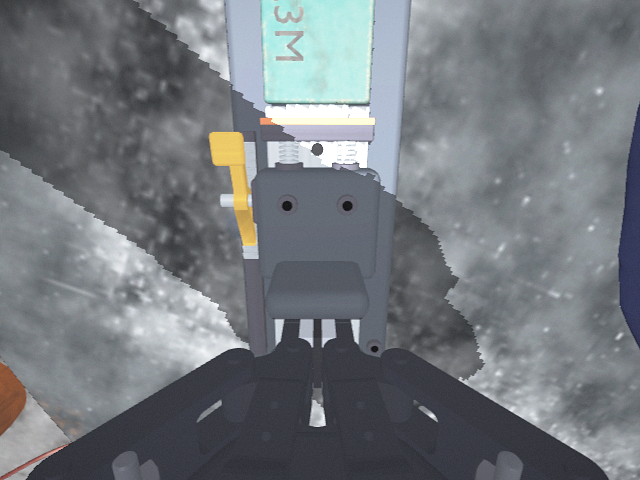

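Call:
jog_arm(commands=[[2, 0, 0, 0, 0, 0, 0], [4, 0, 0, 0, 0, 0, 0], [6, 0, 0, 0, 0, 0, 0], [8, 0, 0, 0, 0, 0, 0], [10, 0, 0, 0, 0, 0, 0], [12, 0, 0, 0, 0, 0, 0], [14, 0, 0, 0, 0, 0, 0], [16, 0, 0, 0, 0, 0, 0], [18, 0, 0, 0, 0, 0, 0], [20, 0, 0, 0, 0, 0, 0]])

```text
clock: 12.88
tcp_pos: [0.5066, -0.1895, 0.0453]
eef_rot: [[-0.386, 0.923, 0.0], [0.923, 0.386, -0.0], [-0.0, 0.0, -1.0]]
force: [2.9, -3.1, -0.7]
opening: -0.0
```

```bash
python3 - <<'E'
from st import *
c=robot.get_calibration('wrist');im=robot.read_camera('wrist');cv2.imwrite('pics/w12.png',im[:,:,::-1])
E
```

```text
12.875 [ 0.5066 -0.1895  0.0453] F vice [-3.9343 -1.468 ] -0.7141959819056232 vice xy [-0.0642  0.0004] -0.0004840512975354637
```

View pics/w12.png

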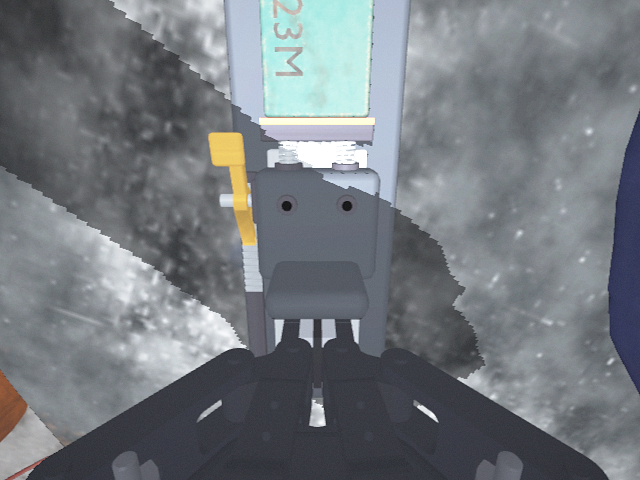

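The sprung face, at row 122, now carries the plate ahead of it. Going on in small steps and feeling for the far jaw.

Call:
jog_arm(commands=[[1, 0, 0, 0, 0, 0, 0], [2, 0, 0, 0, 0, 0, 0], [3, 0, 0, 0, 0, 0, 0], [3, 0, 0, 0, 0, 0, 0]])

```text
clock: 13.42
tcp_pos: [0.5053, -0.1867, 0.0454]
eef_rot: [[-0.386, 0.923, 0.0], [0.923, 0.386, 0.0], [0.0, 0.0, -1.0]]
force: [3.5, -3.0, 0.6]
opening: -0.0
```

```bash
python3 st.py
```

```text
13.425 [ 0.5053 -0.1867  0.0454] F vice [-4.1398 -2.0479] 0.5747526304077151 vice xy [-0.0611  0.0004] -0.000327517413474158
```

Call:
jog_arm(commands=[[1, 0, 0, 0, 0, 0, 0], [2, 0, 0, 0, 0, 0, 0], [2, 0, 0, 0, 0, 0, 0]])

```text
clock: 13.8
tcp_pos: [0.5045, -0.1849, 0.0453]
eef_rot: [[-0.386, 0.923, 0.0], [0.923, 0.386, 0.0], [0.0, 0.0, -1.0]]
force: [3.6, -1.8, 1.3]
opening: -0.001
```

```bash
python3 st.py
```

```text
13.8 [ 0.5045 -0.1849  0.0453] F vice [-3.0328 -2.6706] 1.2565515707099824 vice xy [-0.0591  0.0005] -0.0009665725467738429
```

Call:
jog_arm(commands=[[1, 0, 0, 0, 0, 0, 0], [1, 0, 0, 0, 0, 0, 0]])

```text
clock: 14.05
tcp_pos: [0.5043, -0.1844, 0.0453]
eef_rot: [[-0.385, 0.923, 0.001], [0.923, 0.385, -0.0], [-0.001, 0.0, -1.0]]
force: [4.5, -2.3, 0.5]
opening: 0.0
```

```bash
python3 st.py
```

```text
14.05 [ 0.5043 -0.1844  0.0453] F vice [-3.893  -3.2943] 0.4654370691539402 vice xy [-0.0586  0.0005] 0.0003729415640726559
```

Call:
jog_arm(commands=[[1, 0, 0, 0, 0, 0, 0], [1, 0, 0, 0, 0, 0, 0]])

```text
clock: 14.3
tcp_pos: [0.5041, -0.184, 0.0454]
eef_rot: [[-0.385, 0.923, 0.001], [0.923, 0.385, -0.001], [-0.001, 0.001, -1.0]]
force: [4.5, -4.7, -1.1]
opening: -0.001
```

```bash
python3 st.py
```

```text
14.3 [ 0.5041 -0.184   0.0454] F vice [-6.1218 -2.32  ] -1.1188701378910904 vice xy [-0.0581  0.0005] -0.0007939528526791244
```

Call:
jog_arm(commands=[[1, 0, 0, 0, 0, 0, 0], [1.5, 0, 0, 0, 0, 0, 0], [1.5, 0, 0, 0, 0, 0, 0]])

```text
clock: 14.68
tcp_pos: [0.5038, -0.1831, 0.0454]
eef_rot: [[-0.385, 0.923, 0.002], [0.923, 0.385, -0.002], [-0.002, 0.001, -1.0]]
force: [4.8, -6.2, -1.7]
opening: -0.002
```

```bash
python3 st.py
```

```text
14.675 [ 0.5038 -0.1831  0.0454] F vice [-7.5438 -2.0135] -1.6518108117803278 vice xy [-0.0572  0.0005] -0.0021554403469097047
```

Call:
jog_arm(commands=[[0.5, 0, 0, 0, 0, 0, 0], [1, 0, 0, 0, 0, 0, 0], [1, 0, 0, 0, 0, 0, 0]])

```text
clock: 15.05
tcp_pos: [0.5035, -0.1825, 0.0454]
eef_rot: [[-0.384, 0.923, 0.002], [0.923, 0.384, -0.002], [-0.002, 0.001, -1.0]]
force: [6.3, -7.8, -1.2]
opening: -0.002
```

```bash
python3 - <<'E'
from st import *
im=robot.read_camera('wrist');cv2.imwrite('pics/w13.png',im[:,:,::-1])
E
```

```text
15.05 [ 0.5035 -0.1825  0.0454] F vice [-9.6313 -2.7361] -1.1943828826064773 vice xy [-0.0565  0.0005] -0.0021318007644308455
```

View pics/w13.png

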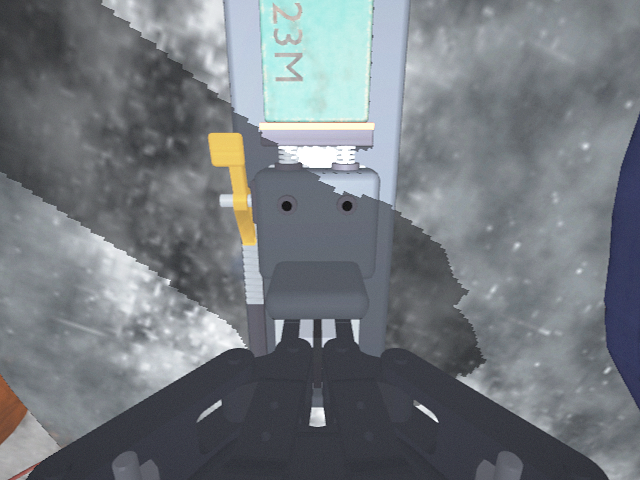

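The copper is now set back about 5 px (2 mm) relative to the jaw, and force is rising by 1.5 N/mm or more, so the plate is against the far jaw. Going on to about 6 mm in.

Call:
jog_arm(commands=[[0.7, 0, 0, 0, 0, 0, 0], [1.4, 0, 0, 0, 0, 0, 0], [2.1, 0, 0, 0, 0, 0, 0], [2.1, 0, 0, 0, 0, 0, 0]])

```text
clock: 15.6
tcp_pos: [0.5029, -0.1811, 0.0454]
eef_rot: [[-0.384, 0.923, 0.003], [0.923, 0.384, -0.003], [-0.003, 0.001, -1.0]]
force: [5.8, -10.5, -3.4]
opening: 0.001
```

```bash
python3 st.py
```

```text
15.6 [ 0.5029 -0.1811  0.0454] F vice [-11.9579  -1.3007] -3.426309673735508 vice xy [-0.0551  0.0005] 0.0010735783698505672
```

Call:
jog_arm(commands=[[0.7, 0, 0, 0, 0, 0, 0], [1.4, 0, 0, 0, 0, 0, 0], [1.4, 0, 0, 0, 0, 0, 0]])

```text
clock: 15.98
tcp_pos: [0.5026, -0.1803, 0.0454]
eef_rot: [[-0.383, 0.924, 0.003], [0.924, 0.383, -0.003], [-0.004, 0.002, -1.0]]
force: [6.6, -11.9, -3.5]
opening: 0.001
```

```bash
python3 - <<'E'
from st import *
im=robot.read_camera('wrist');cv2.imwrite('pics/w14.png',im[:,:,::-1])
E
```

```text
15.975 [ 0.5026 -0.1803  0.0454] F vice [-13.533   -1.4712] -3.5050171497893787 vice xy [-0.0541  0.0005] 0.0008862391670939093
```

View pics/w14.png

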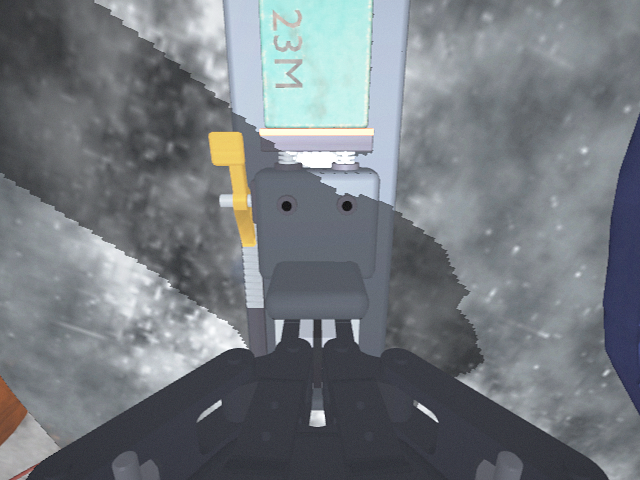

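Call:
jog_arm(commands=[[0.7, 0, 0, 0, 0, 0, 0], [1.4, 0, 0, 0, 0, 0, 0], [2.1, 0, 0, 0, 0, 0, 0], [2.1, 0, 0, 0, 0, 0, 0]])

```text
clock: 16.52
tcp_pos: [0.5021, -0.1789, 0.0455]
eef_rot: [[-0.383, 0.924, 0.004], [0.924, 0.383, -0.004], [-0.005, 0.002, -1.0]]
force: [7.4, -12.5, -4.0]
opening: -0.007
```

```bash
python3 st.py
```

```text
16.525 [ 0.5021 -0.1789  0.0455] F vice [-14.4264  -1.9514] -4.046654892547842 vice xy [-0.0527  0.0005] -0.007201163925260748
```

Call:
jog_arm(commands=[[0.5, 0, 0, 0, 0, 0, 0], [1, 0, 0, 0, 0, 0, 0], [1, 0, 0, 0, 0, 0, 0]])

```text
clock: 16.9
tcp_pos: [0.5018, -0.1783, 0.0454]
eef_rot: [[-0.383, 0.924, 0.004], [0.924, 0.383, -0.004], [-0.005, 0.002, -1.0]]
force: [6.4, -14.1, -5.4]
opening: 0.001
```

```bash
python3 - <<'E'
from st import *
im=robot.read_camera('wrist');cv2.imwrite('pics/w15.png',im[:,:,::-1])
cv2.imwrite('pics/w15c.png',cv2.resize(im[80:200,220:400,::-1],(720,480),interpolation=2))
E
```

```text
16.9 [ 0.5018 -0.1783  0.0454] F vice [-15.4699  -0.4755] -5.428504883661399 vice xy [-0.052   0.0004] 0.0012656845250207432
```

View pics/w15c.png

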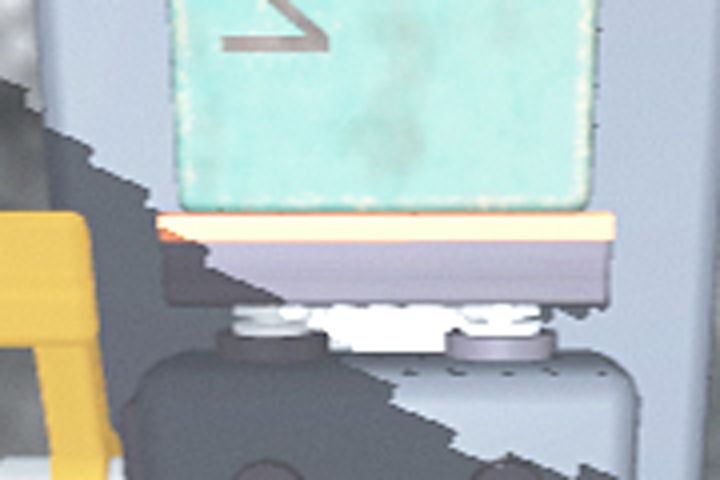

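The sprung face is about 6 mm in, measured as 15 px of set-back and confirmed by 15.5 N including friction. Letting go gently.

Call:
jog_arm(commands=[[-1.5, 0, 0, 0, 0, 0, 0], [-3, 0, 0, 0, 0, 0, 0], [-5, 0, 0, 0, 0, 0, 0], [-8, 0, 0, 0, 0, 0, 0], [-12, 0, 0, 0, 0, 0, 0], [-12, 0, 0, 0, 0, 0, 0]])

```text
clock: 17.7
tcp_pos: [0.5042, -0.1858, 0.0451]
eef_rot: [[-0.385, 0.923, -0.001], [0.923, 0.385, 0.0], [0.001, -0.001, -1.0]]
force: [-0.2, -0.0, -0.0]
opening: -0.003
```

```bash
python3 - <<'E'
from st import *
im=robot.read_camera('wrist');cv2.imwrite('pics/w16.png',im[:,:,::-1])
E
```

```text
17.7 [ 0.5042 -0.1858  0.0451] F vice [0.0254 0.1576] -0.014977440037902051 vice xy [-0.0599  0.0012] -0.003431090744173564
```

View pics/w16.png

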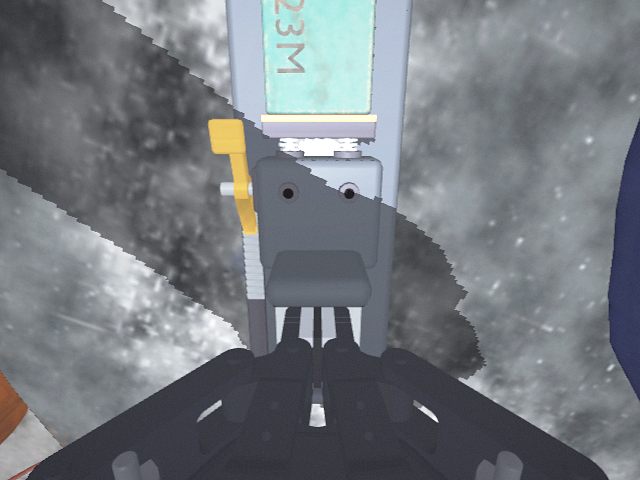

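Call:
jog_arm(commands=[[-6, 0, 0, 0, 0, 0, 0], [-10, 0, -40, 0, 0, 0, 0], [-15, 0, -90, 0, 0, 0, 0], [-15, 0, -110, 0, 0, 0, 0], [-15, 0, -110, 0, 0, 0, 0], [-15, 0, -110, 0, 0, 0, 0], [-15, 0, -110, 0, 0, 0, 0]])

```text
clock: 18.62
tcp_pos: [0.51, -0.1995, 0.1542]
eef_rot: [[-0.386, 0.923, -0.002], [0.923, 0.386, 0.001], [0.001, -0.002, -1.0]]
force: [0.0, -0.3, -0.6]
opening: -0.0
```

```bash
python3 - <<'E'
from st import *
c=robot.get_calibration('wrist');im=robot.read_camera('wrist');cv2.imwrite('pics/w17.png',im[:,:,::-1])
h=cv2.cvtColor(im,cv2.COLOR_RGB2HSV);m=cv2.inRange(h,(65,40,40),(95,255,255));m[:,:230]=0;m[:,400:]=0
m=cv2.morphologyEx(cv2.morphologyEx(m,cv2.MORPH_OPEN,np.ones((3,3))),cv2.MORPH_CLOSE,np.ones((15,15)))
v,u=np.nonzero(m);p=px2w('wrist',np.c_[u,v],.030,c)[:,:2]
p=(p-V['o'])@V['R']*1000
print(cv2.minAreaRect(p.astype(np.float32)))
cv2.imwrite('pics/w17c.png',cv2.resize(im[40:340,200:440,::-1],(480,600),interpolation=2))
im=robot.read_camera('side');cv2.imwrite('pics/s17.png',cv2.resize(im[235:365,250:410,::-1],(736,598),interpolation=2))
E
```

```text
18.625 [ 0.51   -0.1995  0.1542] F vice [-0.3247  0.1005] -0.5761354982596192 vice xy [-0.0748  0.0011] -8.834479820142051e-05
((56.36796951293945, 0.47336769104003906), (44.93346405029297, 57.237449645996094), 89.82550811767578)
```

View pics/w17c.png

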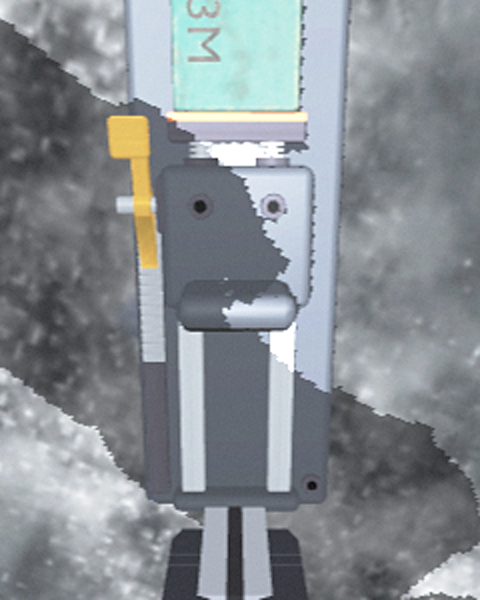

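View pics/s17.png

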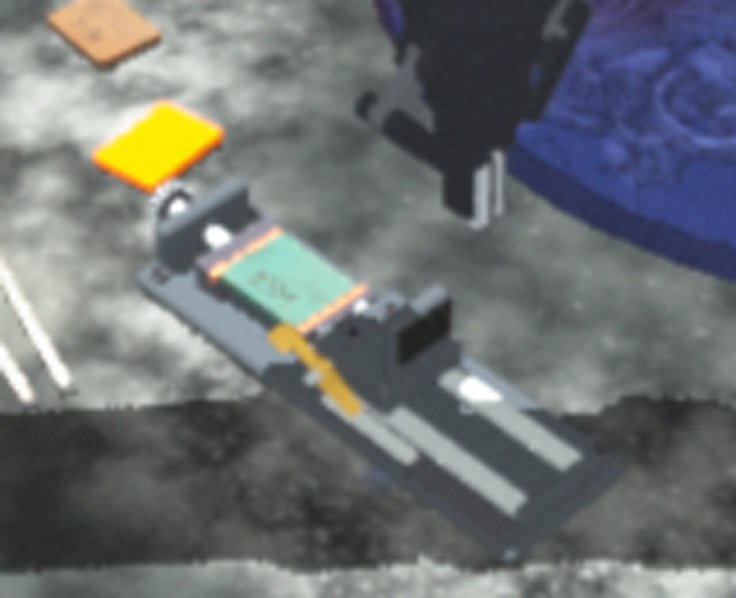

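```bash
python3 - <<'E'
from h import *
V=np.load('vice.npz');o=V['o'];R=V['R']
f=lambda uv,z:(R.T@(px2w('wrist',[uv],z)[0][:2]-o))[0]*1000
print('now',f((318,143),.038),f((318,95.5),.0285),f((318,143),.038)-f((318,95.5),.0285))
# free picture: same camera orientation, tcp z .0452 -> relative heights
c=robot.get_calibration('wrist');dz=.0452-robot.get_obs()['tcp_pos'][2]
c2=dict(c);c2['t']=c['t']-c['R']@np.array([0,0,dz])
g=lambda uv,z:(R.T@(px2w('wrist',[uv],z,c2)[0][:2]-o))[0]*1000
print('free',g((318,205),.038)-g((318,118),.0285))
print('pushed',g((318,205.5),.038)-g((318,133),.0285))
print('rel',g((318,193),.038)-g((318,115),.0285))
E
```

```text
now -5.553287570494486 26.763230404881202 -32.31651797537569
free -36.33677137438029
pushed -30.345311493572698
rel -32.21777217986798
```

Released, the sprung face stands about 4 mm in (about 10 N), and the plate centre is at vice (56.4, 0.5) mm, turned 0.2°. Handing in.

```bash
python3 -c "
from workcell import robot
print(robot.finish_job(), robot.get_obs()['clock'])"
```

```text
the job is handed in; nothing more can be done
the job is handed in; nothing more can be done
```

The green plate is clamped in the vice, and I handed the job in at about 18.7 s of the 48 s allowed. No verdict was reported.

- **Placing:** I laid the front-left green plate flat on the rest, centred and lengthways, and let go before clamping. It was about 0.4 mm off the centre line.
- **Clamping:** I pushed the jaw until the plate met the far jaw and the sprung face was about 6 mm in. The push force peaked at about 15.5 N, so the face was not driven solid. I then backed the fingers off.
- **Last checks:** The pawl alone holds the plate with the sprung face about 4 mm in, which is roughly 10 N by the spring figures. The plate is at x = 56 mm and y = 0.5 mm of the vice, turned 0.2° off lengthways. The arm is clear of everything.
- **Other objects:** I touched none of them. The last pictures show the brown and orange plates still in place, but I did not measure the blue plate, the wax tin or the steel wool afterwards.
- **Disagreement:** One vice measurement, taken while the arm was still settling, was about 4 mm off. I dropped it and measured again at rest, and no check failed after that.

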